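# Catch can off its stand and under the pump spout

### The job

Lift the open metal catch can off its stand by the carrying handle across its top, set it down gently and upright on the bench beside the stand, and let go of it. Then take it by its side handle and bring it under the pump's discharge spout, so that the spout stands over the open mouth about midway between the carrying handle and the rim opposite the side handle. Leave the can there upright on the bench, without knocking the pump stand or disturbing the things around.

Things in the scene. Friction and masses are not known exactly. Their poses are not given: they have to be found in the camera images.
- catch_can: Open round aluminium can, 92 mm outside diameter, 75 mm high (rim), wall 3.5 mm, 0.4 kg, loose. Origin at the centre of its underside, z up. Its side handle points along its -x; the carrying handle spans its top along its y. It starts in the dish of can_stand, underside 60 mm above the bench.
- carry_handle: The can's rigid carrying handle (fixed to the can; same origin and axes as catch_can): a straight steel bar along the can's y, 12 x 12 mm in section, 90 mm long, carried by two upright straps at its ends. The bar's centre is 118 mm above the can's underside and 14 mm from the can's centre towards the side handle. 37 mm of free height under the bar down to the rim.
- side_handle: The can's side handle (fixed to the can; same origin and axes as catch_can): a steel strap 12 mm wide (along the can's y) that runs level from the can's wall along -x to 104 mm from the can's centre, its top 65 mm above the can's underside and 10 mm thick, then turns down at its outer end (10 mm thick, to 23 mm above the underside). Can be pinched from above across its width.
- carry_grip (a point): Centre of the carrying handle's bar, at (-14, 0, 118) mm in the can's frame.
- side_grip (a point): Point to pinch the side handle, at (-86, 0, 55) mm in the can's frame.
- can_mouth (a point): Point in the plane of the can's rim, midway between carrying handle and the rim opposite the side handle, at (17, 0, 75) mm in the can's frame; it belongs under the spout.
- can_stand: Fixed steel stand: round foot, column, and a round dish (108 mm outside, 102 mm inside diameter) whose floor is 60 mm and whose lip is 70 mm above the bench. Origin on the bench below the dish's centre.
- pump_stand: Fixed pump test stand: a plate 85 x 150 x 8 mm with a small white pump on it (to 97 mm high) and a grey pipe that rises from the pump to 217 mm, comes forward level and turns straight down into the discharge spout. Origin on the bench right below the spout; the plate and the pump lie towards its +x, from 37 to 123 mm behind the spout; nothing stands on the bench under the spout.
- spout_tip (a point): Centre of the lower end of the discharge spout (outside diameter 18 mm), 100 mm above the bench, 25 mm higher than the rim of the can standing on the bench but lower than its carrying handle. The straight downward pipe above it has a 25 mm collar from 171 mm upwards.
- capacitor: Bystander: upright white cylinder with two tags on top, 48 mm diameter, 117 mm high, loose; origin at the centre of its underside.
- pipe_union: Bystander: white plastic pipe union, 40 x 51 x 40 mm, loose; origin at the centre of its underside.
- pipe_tee: Bystander: white plastic pipe tee, 62 x 82 x 41 mm, loose; origin at the centre of its underside.

How it is judged (in metres and radians):
On the way, in this order (a step that is already met when the one before it is completed fails the run):
1. the can is lifted clear of the stand by its carrying handle (contact force between the fingers and carry_handle above 1 N and height (world z) of catch_can above 0.075 m), for 0.1 s.
2. the can stands upright on the bench beside the stand (centres within 0.3 m), not yet under the spout, and the fingers have let go (height (world z) of catch_can below 0.006 m and angle between catch_can's own z axis and vertical below 0.08 rad and linear speed of catch_can below 0.02 m/s and contact force between the fingers and catch_can below 0.1 N and horizontal distance between catch_can and can_stand below 0.3 m and horizontal distance between can_mouth and spout_tip above 0.05 m), for 0.2 s.
3. the can is brought under the spout held by its side handle (contact force between the fingers and side_handle above 1 N and horizontal distance between can_mouth and spout_tip below 0.025 m), for 0.1 s.
At the end, for the whole second after the job is handed in: The can stands upright (within 0.08 rad) and still on the bench, released, with the spout's axis within 16 mm horizontally of the mouth point midway between the carrying handle and the far rim (horizontal distance between can_mouth and spout_tip below 0.016 m and height (world z) of catch_can below 0.006 m and angle between catch_can's own z axis and vertical below 0.08 rad and linear speed of catch_can below 0.02 m/s and contact force between the fingers and catch_can below 0.1 N); the robot touches nothing.
It fails at once if the pump stand is knocked harder than 10 N (contact force between pump_stand and anything else above 10 N).
It fails at once if the can is tipped more than 0.5 rad (angle between catch_can's own z axis and vertical above 0.5 rad).
It fails at once if the can is dropped onto the bench (faster than 0.5 m/s close to it) (height (world z) of catch_can below 0.02 m and linear speed of catch_can above 0.5 m/s).
It fails at once if a bystander is shifted more than 30 mm (distance of any of capacitor, pipe_union, pipe_tee from where it was at the start of the episode above 0.03 m).
It also fails if it takes over 58 s, if anything falls off the work surface, if the arm or the gripper's body presses on something with over 40 N, if the wrist force passes 120 N, or if a joint passes its speed limit or range.

### The arm

A 6-joint arm with a two-finger parallel gripper is mounted at the origin on a cart in front of the work surface, level with it; the furniture and walls round the work are solid. World frame = base frame: x ahead of the robot, y to its left, z up, the work surface at z = 0. Lengths are in m, angles in degrees, forces in N, time in s.
With the tool pointing down it reaches from about 0.275 to 0.875 m from the base axis. Payload 12.5 kg.
Tool frame: the origin (TCP) lies midway between the tips of the shut fingers; the grasp point (between the pads) lies manip.hold_point_z behind it (manip.hold_point_z is the distance from the TCP to the grasp point, in m); z points along the fingers, x is the direction in which the jaws open and shut, and the axes are right-handed (so a half turn about z gives the same grasp; the last joint's range is limited). The gripper opens to 85 mm and grips with 20 to 120 N. Pads are 22 mm wide; open, the fingers measure 114 mm over their backs; the gripper's body (76 mm by 85 mm) begins 54 mm behind the grasp point. The pads swing forward as they close: fully open they stand 13 mm farther back than shut.
Start: joints at [-74.977, 20.094, 94.641, -0, 65.266, -4.847], TCP at [0.187, -0.517, 0.231] pointing down, gripper open.
Joint ranges: [-157.81, 157.81], [-45, 120.19], [0.68, 151.7], [-89.99, 269.99], [4.06, 180], [-164.3, 164.3]. Speed limits (degrees/s): [127.2, 127.2, 159.86, 180, 180, 180].

### API

Orientations are given as [roll, pitch, yaw] about the fixed x, y, z axes, in that order (R = Rz(yaw) Ry(pitch) Rx(roll)).
In Python, from rig import manip gives the robot as it stands.
- The arm moves only by the tool send_rows, never from a script. Its argument "deltas" is text: rows parted by semicolons, each of 6 numbers parted by spaces: the shift along the tool's x, y, z in cm, then the turn, a rotation vector about the tool's x, y, z in degrees. A call has 1 to 8 rows; each row shifts and turns the pose as measured when the row begins, along the tool's axes as they then stand; what a row does not reach is not made up. A row lasts 1/10 s, in which the tool goes at most 50 mm and 8.59 degrees, less where a joint would pass 70% of its speed; a pose out of reach is approached as far as the arm can. A call with a gripper value outside its range is refused whole. "grip" is the opening, from 0 (shut) to 1 (fully open), set as the call begins (left out, the last holds). The fingers move at their own pace and stop on an object; the grip force is fixed at half the most. Time passes only in rows, so rows that do not move let the fingers close. It gives the time, the measured TCP pose, the force and the opening at its end, in the units of the state.
- manip.observe(): the state, without advancing time (a new reading comes with each control period).
- manip.get_image(name): name is "scene" or "side" or "wrist"; returns the picture (420x560x3 uint8, red, green, blue); there is no depth.
- manip.camera_info(name): a dict with "vfov" (degrees; the focal length in pixels is half the picture's height over the tangent of half this angle, whatever the lens; pixels are square), "cx", "cy" (the principal point, pixels), "origin" and "rotation" of the camera in the world. Camera axes: x right, y up, looking along -z (the intrinsics and any distortion apply to the point x, -y, -z); pixel columns grow to the right and rows downward; lengths in m; the calibration is good to about 2 mm. A picture is of the moment at which its call begins: read the wrist's pose just before it. camera_info takes no time and is no camera call; for the wrist camera it gives the pose at the moment of the call.
- manip.hand_in(): hands the job in, once; it reports no verdict.
The state is a dict: "time_s": time; "qpos": joint angles; "joint_vel": joint speeds; "joint_torque": joint torques, N m; "eef_pos": TCP position; "orientation": TCP orientation; "contact_force": force on the tool from outside, world axes, zero at the start; "ft_torque": the same for the moment, N m; "gripper_width": opening from 0.0 (shut) to 1.0 (fully open).
Only numpy, scipy, OpenCV 4.12 (cv2) and the standard library are available. Lean on these libraries where they do the work, as an engineer would, in place of code of your own. Each camera call takes 0.05 s, during which the arm holds its last target. There are 200 camera calls.

## Working session

There is one attempt and no reset: what is moved stays moved. The work goes in short steps, Python scripts to look and compute and a tool call to move; the robot and the scene stay as the last step left them, time stands still between calls to the robot, and variables do not carry over. Pictures are saved under pics/ and viewed, about 8 in all and at most 12, crops included, and the job is handed in when it is done.

Besides the shell and the picture viewer there is one more tool, called after "Emit:" by a JSON object that holds its "method" and its "body". send_rows: Moves the arm, as the interface text tells. Its arguments: {"type":"object","properties":{"deltas":{"type":"string"},"grip":{"type":"number"}},"required":["deltas"]}

```bash
mkdir -p pics; ls; python3 - <<'E'
from rig import manip
import cv2,numpy as np
print(manip.observe()); print(manip.hold_point_z)
for n in("scene","side","wrist"):
    print(n,manip.camera_info(n))
    cv2.imwrite(f"pics/{n}0.png",manip.get_image(n)[:,:,::-1])
E
```

```text
pics
{'time_s': 0.0, 'qpos': array([-7.49770574e+01,  2.01251237e+01,  9.46783939e+01, -3.61568818e-03,
        6.52655639e+01, -4.84631995e+00]), 'joint_vel': array([-0.00303909, -0.04761272, -0.08545258, -0.07391912,  0.06870119,
       -0.00534301]), 'joint_torque': array([-3.23332706e-04, -5.06099439e+01, -2.91409135e+01, -8.45038880e-05,
        4.45742713e-03,  1.02030043e-06]), 'eef_pos': array([ 0.18685955, -0.51691847,  0.23074133]), 'orientation': array([-1.79997434e+02,  6.91118792e-02, -7.01292210e+01]), 'contact_force': array([-0.47581985,  0.1379344 , -0.8443978 ]), 'ft_torque': array([-0.03837095,  0.02940769, -0.03640529]), 'gripper_width': 1.0030433864576467}
0.0187
scene {'vfov': 51.51442681632532, 'cx': 272.43473719298834, 'cy': 204.30600198211678, 'origin': array([0.12273989, 0.57354937, 1.01852149]), 'rotation': array([  41.17560487,   -1.09354226, -149.40077362])}
side {'vfov': 49.95610442756728, 'cx': 279.29599478529354, 'cy': 212.67839471908886, 'origin': array([0.16138699, 0.86411976, 0.76028433]), 'rotation': array([  58.16465081,    0.21445858, -159.6081205 ])}
wrist {'vfov': 69.64860346701657, 'cx': 280.78640854298396, 'cy': 208.23320101603014, 'origin': array([ 0.26602877, -0.48984284,  0.37376177]), 'rotation': array([-1.87775550e+01,  2.23684979e-03, -7.01094731e+01])}
```

View pics/scene0.png

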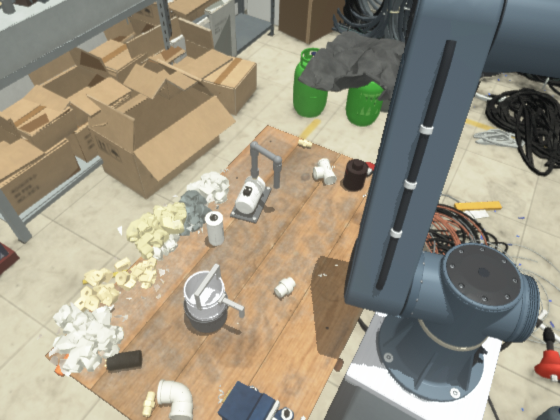

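View pics/side0.png

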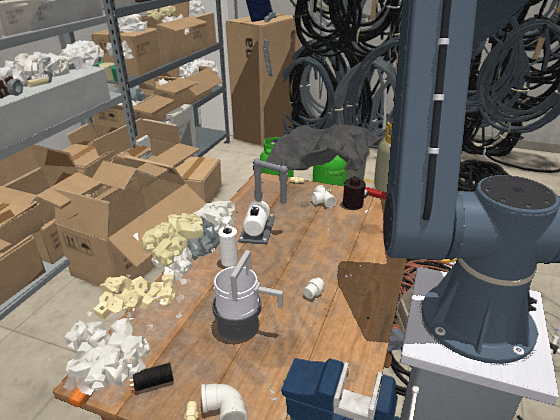

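The pictures show the can on its stand (scene ~(205,295), side ~(238,300)) with its side handle pointing right. The pump stand is behind it with the spout tip at scene ~(277,187) and side ~(283,202). The capacitor, union and tee are around them. I'll enlarge both views for point picking.

```bash
cat > h.py <<'E'
import numpy as np,cv2
from scipy.spatial.transform import Rotation as R
def cam(ci):
    f=210/np.tan(np.radians(ci['vfov']/2)); return f,ci['cx'],ci['cy'],np.array(ci['origin']),R.from_euler('xyz',ci['rotation'],degrees=True).as_matrix()
def ray(ci,u,v):
    f,cx,cy,o,M=cam(ci); d=M@np.array([(u-cx)/f,-(v-cy)/f,-1]); return o,d/np.linalg.norm(d)
def onz(ci,u,v,z):
    o,d=ray(ci,u,v); return o+d*(z-o[2])/d[2]
def tri(c1,p1,c2,p2):
    o1,d1=ray(c1,*p1);o2,d2=ray(c2,*p2)
    t=np.linalg.lstsq(np.c_[d1,-d2],o2-o1,rcond=None)[0]
    a,b=o1+t[0]*d1,o2+t[1]*d2; return (a+b)/2,np.linalg.norm(a-b)
def proj(ci,P):
    f,cx,cy,o,M=cam(ci); q=M.T@(np.array(P)-o); return np.array([cx+f*q[0]/-q[2],cy-f*q[1]/-q[2]])
E
python3 - <<'E'
import cv2,numpy as np
a=cv2.imread('pics/scene0.png')[130:345,165:315];b=cv2.imread('pics/side0.png')[150:365,190:335]
z=lambda i:cv2.resize(i,None,fx=2.7,fy=2.7,interpolation=cv2.INTER_CUBIC)
cv2.imwrite('pics/c1.png',np.hstack([z(a),z(b)]))
E
```

```text
(no output)
```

View pics/c1.png

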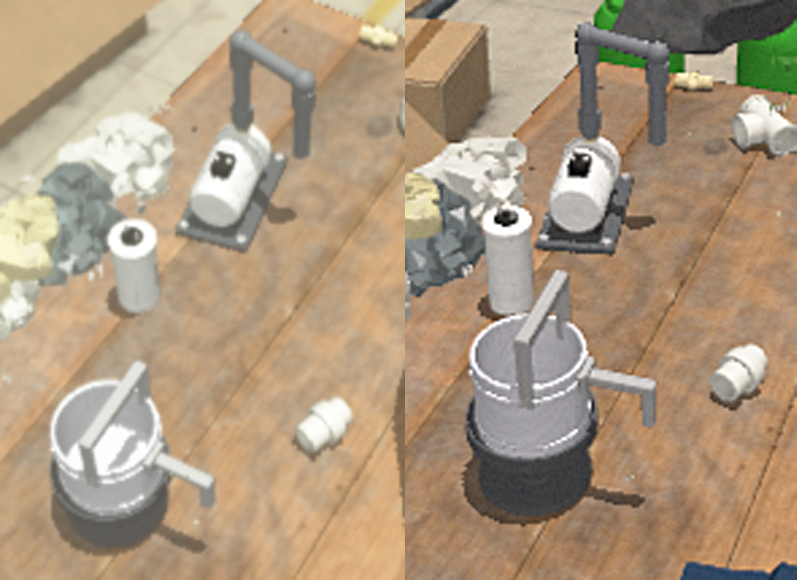

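View pics/wrist0.png

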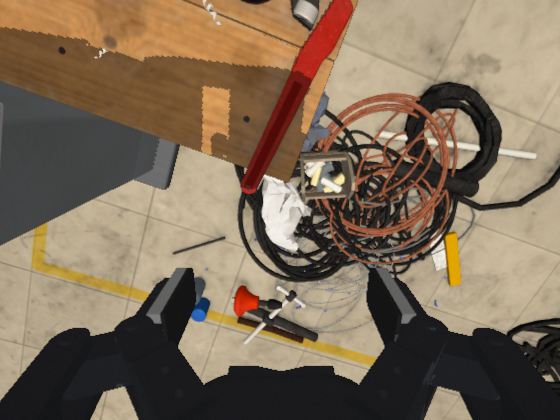

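The enlargement shows bar ends at scene crop (90,440)/(139,369) and side crop (524,340)/(562,278), handle outer end at (206,484)/(650,384), and spout tip at (301,155)/(656,142). The wrist view shows only the floor and bench edge. Next I'll triangulate.

```bash
python3 - <<'E'
from h import *; from rig import manip
A=manip.camera_info('scene');B=manip.camera_info('side')
s=lambda x,y:(165+x/2.7,130+y/2.7); t=lambda x,y:(190+(x-405)/2.7,150+y/2.7)
np.set_printoptions(precision=4,suppress=True)
for n,p,q in [('bar near',(90,440),(524,340)),('bar far',(139,369),(562,278)),('handle outer top',(206,484),(650,384)),('handle root',(160,458),(590,373)),('spout',(301,155),(656,142)),('pipe corner',(304,82),(656,48)),('cap top',(132,233),(507,217)),('union',(324,426),(740,374)),
 ('plate near corner',(242,247),(610,248)),('plate left',(180,235),(540,246)),('plate right',(286,158),(632,178))]:
    print(n,*tri(A,s(*p),B,t(*q)))
for n,x,y in [('rimL',52,430),('rimR',162,430),('rimT',108,383)]: print(n,onz(A,*s(x,y),.135))
for n,x,y in [('rimL',470,360),('rimR',588,360)]: print(n,onz(B,*t(x,y),.135))
E
```

```text
bar near [0.4946 0.2338 0.1707] 0.0021747552929422664
bar far [0.4964 0.1607 0.1769] 0.00022525549629413754
handle outer top [0.4072 0.1984 0.1244] 0.0019390639347884784
handle root [0.4576 0.1954 0.1173] 0.0042307105160441
spout [ 0.5437 -0.1928  0.0961] 0.0038010588210322127
pipe corner [ 0.5404 -0.1856  0.2113] 0.005413683076819206
cap top [ 0.6328 -0.0082  0.0964] 1.8424053599072783e-05
union [0.3782 0.0401 0.0124] 0.0014586711635221758
plate near corner [ 0.5685 -0.1132  0.0046] 0.0005175820811779824
plate left [ 0.6395 -0.0931  0.0026] 0.003956839120743247
plate right [ 0.5989 -0.2591 -0.0004] 0.0013705765991115593
rimL [0.5423 0.2284 0.135 ]
rimR [0.4626 0.18   0.135 ]
rimT [0.5296 0.166  0.135 ]
rimL [0.5452 0.2318 0.135 ]
rimR [0.4589 0.2001 0.135 ]
```

```bash
cat >> h.py <<'E'
def plan(target,yaw,n,show=True):
    from rig import manip
    s=manip.observe(); p=s['eef_pos'].copy(); M=R.from_euler('xyz',s['orientation'],degrees=True)
    T=R.from_euler('xyz',[180,0,yaw],degrees=True); step=(np.array(target)-p)/n
    dr=(M.inv()*T).as_rotvec(degrees=True)/n; rows=[]
    for i in range(n):
        rows.append(np.r_[100*M.inv().apply(step),dr]); M=M*R.from_rotvec(dr,degrees=True)
    print('at',p.round(4),s['orientation'].round(2),'t',round(s['time_s'],2),'f',s['contact_force'].round(1),'g',round(s['gripper_width'],3))
    print('; '.join(' '.join(f'{v:.2f}' for v in r) for r in rows))
E
python3 - <<'E'
from h import *; from rig import manip
A=manip.camera_info('scene');B=manip.camera_info('side')
print('tee',tri(A,(325,172),B,(323,197)),onz(A,325,172,.02),onz(B,323,197,.02))
plan((.52,-.17,.40),-35,14)
E
```

```text
tee (array([ 0.48021346, -0.406944  ,  0.01194734]), np.float64(0.0027923988669812405)) [ 0.47589784 -0.39890674  0.02      ] [ 0.47825955 -0.39370434  0.02      ]
at [ 0.1869 -0.517   0.2309] [-1.7999e+02  5.0000e-02 -7.0130e+01] t 0.15 f [ 1.1  0.9 -0.5] g 0.996
-1.52 -3.08 -1.21 -0.00 0.00 -2.51; -1.39 -3.14 -1.21 -0.00 0.00 -2.51; -1.25 -3.20 -1.21 -0.00 0.00 -2.51; -1.11 -3.25 -1.21 -0.00 0.00 -2.51; -0.96 -3.30 -1.21 -0.00 0.00 -2.51; -0.82 -3.34 -1.21 -0.00 0.00 -2.51; -0.67 -3.37 -1.21 -0.00 0.00 -2.51; -0.52 -3.40 -1.21 -0.00 0.00 -2.51; -0.37 -3.42 -1.21 -0.00 0.00 -2.51; -0.22 -3.43 -1.21 -0.00 0.00 -2.51; -0.07 -3.44 -1.21 -0.00 0.00 -2.51; 0.08 -3.43 -1.21 -0.00 0.00 -2.51; 0.23 -3.43 -1.21 -0.00 0.00 -2.51; 0.38 -3.41 -1.21 -0.00 0.00 -2.51
```

Emit:
{"method": "send_rows", "body": {"deltas": "-1.5 -3.1 -2 0 0 -2.5; -1.4 -3.1 -2 0 0 -2.5; -1.25 -3.2 -1.5 0 0 -2.5; -1.1 -3.25 -1.5 0 0 -2.5; -0.95 -3.3 -1.2 0 0 -2.5; -0.8 -3.35 -1.2 0 0 -2.5; -0.7 -3.4 -1.2 0 0 -2.5; -0.5 -3.4 -1.2 0 0 -2.5", "grip": 1}}

```text
time_s: 0.95
eef_pos: [0.3804, -0.3121, 0.3505]
orientation: [-179.9, 0.4, -49.7]
contact_force: [0.5, -0.2, 0.3]
gripper_width: 0.999
```

Emit:
{"method": "send_rows", "body": {"deltas": "-0.4 -3.4 -1.2 0 0 -2.5; -0.2 -3.4 -1.2 0 0 -2.5; -0.1 -3.4 -1.2 0 0 -2.5; 0.1 -3.4 -1 0 0 -2.5; 0.2 -3.4 -0.5 0 0 -2.5; 0.4 -3.4 0 0 0 -2.5; 0 0 0 0 0 0"}}

```text
time_s: 1.65
eef_pos: [0.5273, -0.1531, 0.4048]
orientation: [-179.7, 0.3, -33.8]
contact_force: [-0.2, -0.2, -0.5]
gripper_width: 0.999
```

```bash
python3 - <<'E'
from h import *; from rig import manip
import json
plan((.4955,.16,.32),0,12)
c=manip.camera_info('wrist'); im=manip.get_image('wrist')[:,:,::-1]
cv2.imwrite('pics/w1.png',im)
print(c)
for P in [(.545,-.192,.217),(.545,-.192,.1),(.633,-.008,.117),(.48,-.4,0)]: print(P,proj(c,P))
E
```

```text
at [ 0.5273 -0.1531  0.4048] [-179.73    0.32  -33.81] t 1.65 f [-0.2 -0.2 -0.5] g 0.999
-1.67 -2.02 0.73 -0.03 0.02 -2.82; -1.57 -2.10 0.72 -0.03 0.02 -2.82; -1.46 -2.17 0.72 -0.03 0.02 -2.82; -1.35 -2.24 0.72 -0.03 0.02 -2.82; -1.24 -2.31 0.72 -0.03 0.02 -2.82; -1.13 -2.36 0.72 -0.03 0.02 -2.82; -1.01 -2.42 0.72 -0.03 0.02 -2.82; -0.89 -2.46 0.71 -0.03 0.02 -2.82; -0.77 -2.51 0.71 -0.03 0.02 -2.82; -0.64 -2.54 0.71 -0.03 0.02 -2.82; -0.52 -2.57 0.71 -0.03 0.02 -2.82; -0.39 -2.59 0.71 -0.03 0.02 -2.82
{'vfov': 69.64860346701657, 'cx': 280.78640854298396, 'cy': 208.23320101603014, 'origin': array([ 0.57478346, -0.0860902 ,  0.54814977]), 'rotation': array([-18.54946735,   0.26028617, -33.79623713])}
(0.545, -0.192, 0.217) [311.80753506 202.88484485]
(0.545, -0.192, 0.1) [304.64480063 179.64693673]
(0.633, -0.008, 0.117) [286.30070357  24.94474001]
(0.48, -0.4, 0) [328.74015613 268.24538503]
```

View pics/w1.png

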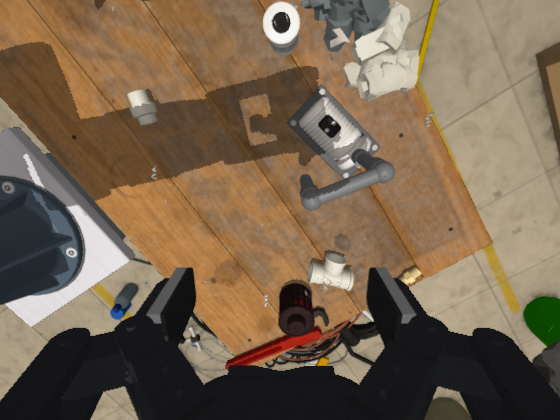

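The wrist view shows the spout elbow at (311,199) and its lower end at ~(305,181), matching the projected estimate within ~3 px. The plate corners are at ~(322,88), (290,122) and (378,148), the capacitor at the top and the union at (143,107). I'll refine the numbers and move to the can.

```bash
python3 - <<'E'
from h import *; from rig import manip
c=manip.camera_info('wrist')
for n,u,v,z in [('elbow',311,199,.208),('tip',305.5,181,.1),('rear elbow',385,172,.208),('pA',322,88,.008),('pB',290,122,.008),('pC',378,148,.008),('cap',281,23,.117),('cap base',284,45,0),('union',143,107,.03),('tee',332,271,.03)]: print(n,onz(c,u,v,z).round(4))
plan((.4955,.16,.32),0,12)
E
```

```text
elbow [ 0.5449 -0.1916  0.208 ]
tip [ 0.5439 -0.1959  0.1   ]
rear elbow [ 0.6321 -0.2113  0.208 ]
pA [ 0.6454 -0.0996  0.008 ]
pB [ 0.5713 -0.1155  0.008 ]
pC [ 0.676  -0.2391  0.008 ]
cap [ 0.6279 -0.004   0.117 ]
cap base [ 0.6292 -0.0101  0.    ]
union [0.3854 0.039  0.03  ]
tee [ 0.4858 -0.393   0.03  ]
at [ 0.5264 -0.1543  0.4049] [-179.77    0.31  -33.92] t 1.7 f [ 0.1 -0.3  0.1] g 1.001
-1.67 -2.03 0.72 -0.03 0.02 -2.83; -1.57 -2.11 0.72 -0.03 0.02 -2.83; -1.46 -2.18 0.72 -0.03 0.02 -2.83; -1.35 -2.25 0.72 -0.03 0.02 -2.83; -1.24 -2.32 0.72 -0.03 0.02 -2.83; -1.13 -2.38 0.72 -0.03 0.02 -2.83; -1.01 -2.43 0.72 -0.03 0.02 -2.83; -0.89 -2.48 0.71 -0.03 0.02 -2.83; -0.76 -2.52 0.71 -0.03 0.02 -2.83; -0.64 -2.55 0.71 -0.03 0.02 -2.83; -0.51 -2.58 0.71 -0.03 0.02 -2.83; -0.39 -2.60 0.71 -0.03 0.02 -2.83
```

Emit:
{"method": "send_rows", "body": {"deltas": "-1.7 -2 0.7 0 0 -2.8; -1.6 -2.1 0.7 0 0 -2.8; -1.5 -2.2 0.7 0 0 -2.8; -1.4 -2.2 0.7 0 0 -2.8; -1.2 -2.3 0.7 0 0 -2.8; -1.1 -2.4 0.7 0 0 -2.8; -1 -2.4 0.7 0 0 -2.8"}}

```text
time_s: 2.4
eef_pos: [0.5039, 0.0273, 0.3544]
orientation: [-179.8, 0.3, -14.3]
contact_force: [0.8, -0.0, 0.4]
gripper_width: 1.001
```

Emit:
{"method": "send_rows", "body": {"deltas": "-0.9 -2.5 0.7 0 0 -2.8; -0.8 -2.5 0.7 0 0 -2.8; -0.6 -2.5 0.7 0 0 -2.8; -0.5 -2.6 0.7 0 0 -2.8; -0.4 -2.6 0.7 0 0 -2.8; 0 0 0 0 0 0"}}

```text
time_s: 3.0
eef_pos: [0.488, 0.1596, 0.3173]
orientation: [-179.8, 0.4, -0.1]
contact_force: [0.2, -0.5, 1.1]
gripper_width: 0.998
```

```bash
python3 - <<'E'
from h import *; from rig import manip
plan((.4955,.197,.32),0,2)
c=manip.camera_info('wrist'); im=manip.get_image('wrist')[:,:,::-1]
cv2.imwrite('pics/w2.png',im)
for P in [(.4955,.237,.184),(.4955,.157,.184),(.51,.197,.135),(.406,.197,.125)]: print(P,proj(c,P))
E
```

```text
at [0.488  0.1596 0.3173] [-1.7983e+02  4.0000e-01 -6.0000e-02] t 3.0 f [ 0.2 -0.5  1.1] g 0.998
0.37 -1.87 -0.13 -0.09 0.20 -0.03; 0.37 -1.87 -0.14 -0.09 0.20 -0.03
(0.4955, 0.237, 0.184) [288.95290418 111.29171173]
(0.4955, 0.157, 0.184) [288.28661541 199.09916753]
(0.51, 0.197, 0.135) [301.34730662 149.88632073]
(0.406, 0.197, 0.125) [206.35029608 148.62603339]
```

View pics/w2.png

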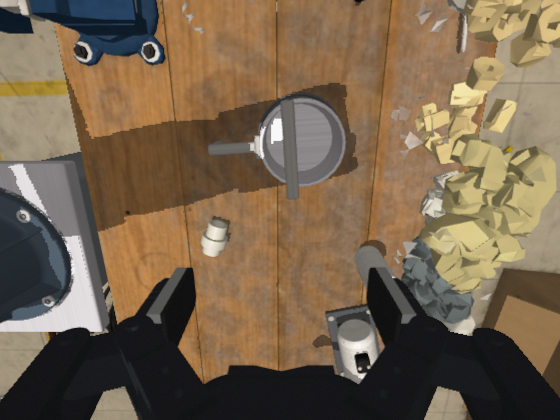

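The wrist view shows the bar from (288,100) to (292,198), the rim ellipse centred near (302,141), and the handle end at (209,149). The can is yawed only a few degrees. Next step: measure it and close in.

```bash
python3 - <<'E'
from h import *; from rig import manip
c=manip.camera_info('wrist')
a=onz(c,288,100,.184);b=onz(c,292,198,.184);print('bar',a,b,(a+b)/2,'len',np.linalg.norm(a-b),'yaw',np.degrees(np.arctan2(a[1]-b[1],a[0]-b[0]))-90)
e=onz(c,209,149.5,.125);r=onz(c,252,147,.125);print('handle',e,r,'yaw',np.degrees(np.arctan2(*(r-e)[1::-1])))
L=onz(c,258,141,.135);Rr=onz(c,346,141,.135);print('rim',L,Rr,(L+Rr)/2)
m=(a+b)/2
plan((m[0],m[1],.26),2.5,5)
E
```

```text
bar [0.4951988  0.24510743 0.184     ] [0.4994846  0.15677744 0.184     ] [0.4973417  0.20094244 0.184     ] len 0.08843389755489353 yaw 2.777834015312493
handle [0.40928508 0.19495057 0.125     ] [0.45685772 0.19759219 0.125     ] yaw 3.178266122073408
rim [0.46443306 0.20513318 0.135     ] [0.55763238 0.20495827 0.135     ] [0.51103272 0.20504572 0.135     ]
at [0.4884 0.1585 0.3178] [-1.7985e+02  3.6000e-01 -1.6000e-01] t 3.05 f [ 0.4 -0.7 -0.4] g 1.0
0.18 -0.85 1.16 -0.03 0.07 -0.53; 0.19 -0.85 1.16 -0.03 0.07 -0.53; 0.20 -0.84 1.16 -0.03 0.07 -0.53; 0.20 -0.84 1.16 -0.03 0.07 -0.53; 0.21 -0.84 1.16 -0.03 0.07 -0.53
```

Emit:
{"method": "send_rows", "body": {"deltas": "0.2 -0.85 1.2 0 0.1 -0.6; 0.2 -0.85 1.2 0 0.1 -0.6; 0.2 -0.85 1.2 0 0 -0.6; 0.2 -0.85 1.2 0 0 -0.6; 0.2 -0.85 1.2 0 0 -0.6; 0 0 0 0 0 0"}}

```text
time_s: 3.65
eef_pos: [0.4986, 0.2014, 0.2518]
orientation: [-179.9, 0.2, 2.7]
contact_force: [-0.1, 0.7, -0.2]
gripper_width: 0.999
```

```bash
python3 - <<'E'
from h import *
plan((.4973,.2009,.159),2.8,8)
E
```

```text
at [0.4986 0.2014 0.2518] [-179.9     0.19    2.74] t 3.65 f [-0.1  0.7 -0.2] g 0.999
-0.01 0.01 1.16 -0.01 0.02 -0.01; -0.01 0.01 1.16 -0.01 0.02 -0.01; -0.01 0.01 1.16 -0.01 0.02 -0.01; -0.01 0.01 1.16 -0.01 0.02 -0.01; -0.01 0.01 1.16 -0.01 0.02 -0.01; -0.01 0.01 1.16 -0.01 0.02 -0.01; -0.02 0.01 1.16 -0.01 0.02 -0.01; -0.02 0.01 1.16 -0.01 0.02 -0.01
```

Emit:
{"method": "send_rows", "body": {"deltas": "0 0 1.2 0 0.1 0; 0 0 1.2 0 0 0; 0 0 1.2 0 0 0; 0 0 1.2 0 0 0; 0 0 1.2 0 0 0; 0 0 1 0 0 0; 0 0 1 0 0 0; 0 0 0 0 0 0"}}

```text
time_s: 4.45
eef_pos: [0.4983, 0.2009, 0.1644]
orientation: [-179.9, 0.1, 2.7]
contact_force: [0.2, -0.2, 0.1]
gripper_width: 1.001
```

```bash
python3 - <<'E'
from h import *
plan((.4973,.2009,.159),2.8,2)
E
```

```text
at [0.4983 0.2009 0.1644] [-1.7992e+02  1.1000e-01  2.7100e+00] t 4.45 f [ 0.2 -0.2  0.1] g 1.001
-0.05 -0.00 0.27 -0.04 0.06 -0.05; -0.05 -0.00 0.27 -0.04 0.06 -0.05
```

Emit:
{"method": "send_rows", "body": {"deltas": "-0.1 0 0.4 0 0.1 0; 0 0 0 0 0 0; 0 0 0 0 0 0; 0 0 0 0 0 0; 0 0 0 0 0 0; 0 0 0 0 0 0; 0 0 0 0 0 0; 0 0 0 0 0 0", "grip": 0}}

```text
time_s: 5.25
eef_pos: [0.4973, 0.2009, 0.1611]
orientation: [-179.9, -0.0, 2.7]
contact_force: [0.0, 0.0, -0.4]
gripper_width: 0.128
```

Emit:
{"method": "send_rows", "body": {"deltas": "0 0 0 0 0 0; 0 0 0 0 0 0; 0 0 0 0 0 0; 0 0 0 0 0 0"}}

```text
time_s: 5.65
eef_pos: [0.4973, 0.201, 0.1611]
orientation: [-179.9, -0.0, 2.7]
contact_force: [-0.9, -0.5, -1.4]
gripper_width: 0.124
```

Emit:
{"method": "send_rows", "body": {"deltas": "0 0 -0.4 0 0 0; 0 0 -0.6 0 0 0; 0 0 -0.8 0 0 0; 0 0 -0.8 0 0 0; 0 0 -0.8 0 0 0; 0 0 -0.8 0 0 0; 0 0 -0.4 0 0 0; 0 0 0 0 0 0"}}

```text
time_s: 6.45
eef_pos: [0.4972, 0.2008, 0.2115]
orientation: [-179.9, -0.1, 2.7]
contact_force: [-0.1, -0.0, -4.6]
gripper_width: 0.125
```

```bash
python3 - <<'E'
from h import *
plan((.516,.063,.2100),2.8,8)
E
```

```text
at [0.4972 0.2008 0.2115] [-1.7991e+02 -5.0000e-02  2.7100e+00] t 6.45 f [-0.1 -0.  -4.6] g 0.125
0.15 1.73 0.02 -0.01 -0.01 -0.01; 0.15 1.73 0.02 -0.01 -0.01 -0.01; 0.15 1.73 0.02 -0.01 -0.01 -0.01; 0.15 1.73 0.02 -0.01 -0.01 -0.01; 0.15 1.73 0.02 -0.01 -0.01 -0.01; 0.15 1.73 0.02 -0.01 -0.01 -0.01; 0.15 1.73 0.02 -0.01 -0.01 -0.01; 0.15 1.73 0.02 -0.01 -0.01 -0.01
```

Emit:
{"method": "send_rows", "body": {"deltas": "0.1 0.9 0 0 0 0; 0.2 1.8 0 0 0 0; 0.2 2.2 0 0 0 0; 0.2 2.2 0 0 0 0; 0.2 2.2 0 0 0 0; 0.2 2 0 0 0 0; 0.1 1.2 0 0 0 0; 0 0 0 0 0 0"}}

```text
time_s: 7.25
eef_pos: [0.5144, 0.0685, 0.2088]
orientation: [-180.0, 0.2, 2.8]
contact_force: [-0.7, 1.3, -5.2]
gripper_width: 0.128
```

```bash
python3 - <<'E'
from h import *; from rig import manip
plan((.516,.063,.108),2.8,8)
b=manip.get_image('side')[:,:,::-1]; cv2.imwrite('pics/s2.png',cv2.resize(b[150:360,180:400],None,fx=2.7,fy=2.7,interpolation=cv2.INTER_CUBIC))
E
```

```text
at [0.5144 0.0685 0.2088] [-179.98    0.2     2.77] t 7.25 f [-0.7  1.3 -5.2] g 0.128
0.02 0.07 1.26 -0.00 0.02 -0.00; 0.02 0.07 1.26 -0.00 0.02 -0.00; 0.02 0.07 1.26 -0.00 0.02 -0.00; 0.02 0.07 1.26 -0.00 0.02 -0.00; 0.02 0.07 1.26 -0.00 0.02 -0.00; 0.02 0.07 1.26 -0.00 0.02 -0.00; 0.02 0.07 1.26 -0.00 0.02 -0.00; 0.02 0.07 1.26 -0.00 0.02 -0.00
```

View pics/s2.png

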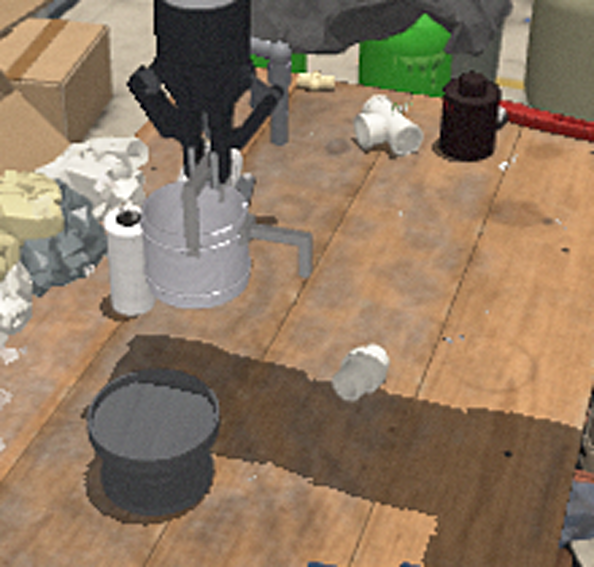

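The side view shows the can held upright clear of the stand, with its side handle pointing right and the capacitor and union clear. Next I'll lower it.

Emit:
{"method": "send_rows", "body": {"deltas": "0 0.1 0.6 0 0 0; 0 0.1 1.2 0 0 0; 0 0.1 1.4 0 0 0; 0 0.1 1.4 0 0 0; 0 0.1 1.4 0 0 0; 0 0 1.2 0 0 0; 0 0 0.6 0 0 0; 0 0 0 0 0 0"}}

```text
time_s: 8.1
eef_pos: [0.5124, 0.0684, 0.1226]
orientation: [-179.9, 0.4, 3.1]
contact_force: [0.8, 0.3, -4.2]
gripper_width: 0.129
```

```bash
python3 - <<'E'
from h import *
plan((.516,.063,.1015),2.8,8)
E
```

```text
at [0.5124 0.0684 0.1226] [-179.91    0.37    3.09] t 8.1 f [ 0.8  0.3 -4.2] g 0.129
0.04 0.07 0.26 -0.01 0.05 0.04; 0.04 0.07 0.26 -0.01 0.05 0.04; 0.04 0.07 0.26 -0.01 0.05 0.04; 0.04 0.07 0.26 -0.01 0.05 0.04; 0.04 0.07 0.26 -0.01 0.05 0.04; 0.04 0.07 0.26 -0.01 0.05 0.04; 0.04 0.07 0.26 -0.01 0.05 0.04; 0.04 0.07 0.26 -0.01 0.05 0.04
```

Emit:
{"method": "send_rows", "body": {"deltas": "0 0 0.4 0 0.1 0; 0 0 0.4 0 0.1 0; 0 0 0.4 0 0.1 0; 0 0 0.3 0 0 0; 0 0 0.2 0 0 0; 0 0 0 0 0 0"}}

```text
time_s: 8.7
eef_pos: [0.5132, 0.0688, 0.1055]
orientation: [-179.9, -0.1, 3.1]
contact_force: [-0.7, -0.2, -4.3]
gripper_width: 0.127
```

Emit:
{"method": "send_rows", "body": {"deltas": "0 0 0.15 0 0 0; 0 0 0.15 0 0 0; 0 0 0.1 0 0 0; 0 0 0 0 0 0"}}

```text
time_s: 9.1
eef_pos: [0.5135, 0.0688, 0.1014]
orientation: [-179.9, -0.1, 3.1]
contact_force: [-0.8, 0.8, -3.6]
gripper_width: 0.125
```

Emit:
{"method": "send_rows", "body": {"deltas": "0 0 0.1 0 0 0; 0 0 0 0 0 0"}}

```text
time_s: 9.3
eef_pos: [0.5134, 0.0688, 0.1012]
orientation: [-179.9, -0.1, 3.1]
contact_force: [1.4, 0.1, -3.6]
gripper_width: 0.121
```

Emit:
{"method": "send_rows", "body": {"deltas": "0 0 0.15 0 0 0; 0 0 0.1 0 0 0; 0 0 0 0 0 0"}}

```text
time_s: 9.6
eef_pos: [0.5133, 0.0687, 0.1013]
orientation: [-179.9, -0.1, 3.1]
contact_force: [0.7, -0.8, -4.3]
gripper_width: 0.13
```

Emit:
{"method": "send_rows", "body": {"deltas": "0 0 0.3 0 0 0; 0 0 0 0 0 0"}}

```text
time_s: 9.8
eef_pos: [0.5128, 0.0687, 0.1012]
orientation: [-179.9, -0.1, 3.1]
contact_force: [-0.5, 0.2, -5.1]
gripper_width: 0.127
```

Emit:
{"method": "send_rows", "body": {"deltas": "0 0 0.3 0 0 0"}}

```text
time_s: 9.9
eef_pos: [0.5133, 0.0686, 0.1002]
orientation: [-180.0, -0.2, 3.2]
contact_force: [-22.6, -2.6, 57.4]
gripper_width: 0.126
```

Emit:
{"method": "send_rows", "body": {"deltas": "0 0 -0.05 0 0 0; 0 0 0 0 0 0; 0 0 0 0 0 0"}}

```text
time_s: 10.2
eef_pos: [0.5138, 0.0686, 0.1005]
orientation: [-180.0, -0.2, 3.2]
contact_force: [-0.1, -0.5, -1.3]
gripper_width: 0.125
```

Emit:
{"method": "send_rows", "body": {"deltas": "0 0 0 0 0 0; 0 0 0 0 0 0; 0 0 0 0 0 0; 0 0 0 0 0 0; 0 0 0 0 0 0; 0 0 0 0 0 0; 0 0 0 0 0 0; 0 0 0 0 0 0", "grip": 1}}

```text
time_s: 11.0
eef_pos: [0.5147, 0.0687, 0.1004]
orientation: [-180.0, -0.3, 3.1]
contact_force: [-0.4, -0.6, 1.0]
gripper_width: 1.002
```

```bash
python3 - <<'E'
from h import *
plan((.5133,.0687,.20),2.8,6)
E
```

```text
at [0.5147 0.0687 0.1004] [-179.96   -0.33    3.15] t 11.0 f [-0.4 -0.6  1. ] g 1.002
-0.01 -0.00 -1.66 -0.01 -0.06 0.06; -0.02 -0.00 -1.66 -0.01 -0.06 0.06; -0.02 -0.00 -1.66 -0.01 -0.06 0.06; -0.02 -0.00 -1.66 -0.01 -0.06 0.06; -0.02 -0.00 -1.66 -0.01 -0.06 0.06; -0.02 -0.00 -1.66 -0.01 -0.06 0.06
```

Emit:
{"method": "send_rows", "body": {"deltas": "0 0 -0.8 0 0 0; 0 0 -1.5 0 0 0; 0 0 -2 0 0 0; 0 0 -2.5 0 0 0; 0 0 -2.5 0 0 0; 0 0 -2.5 0 0 0; 0 0 -2 0 0 0; 0 0 0 0 0 0"}}

```text
time_s: 11.8
eef_pos: [0.5134, 0.0685, 0.2475]
orientation: [-180.0, -0.4, 3.1]
contact_force: [-0.2, -0.4, 0.7]
gripper_width: 1.002
```

```bash
python3 - <<'E'
from h import *
plan((.42,.065,.22),93,12)
E
```

```text
at [0.5134 0.0685 0.2475] [-179.95   -0.38    3.15] t 11.8 f [-0.2 -0.4  0.7] g 1.002
-0.78 -0.01 0.22 0.02 -0.03 -7.49; -0.77 -0.12 0.22 0.02 -0.03 -7.49; -0.75 -0.21 0.22 0.02 -0.03 -7.49; -0.72 -0.31 0.23 0.02 -0.03 -7.49; -0.67 -0.40 0.23 0.02 -0.03 -7.49; -0.61 -0.48 0.23 0.02 -0.03 -7.49; -0.54 -0.56 0.23 0.02 -0.03 -7.49; -0.46 -0.63 0.23 0.02 -0.03 -7.49; -0.38 -0.68 0.23 0.02 -0.03 -7.49; -0.29 -0.72 0.23 0.02 -0.03 -7.49; -0.19 -0.76 0.23 0.02 -0.03 -7.49; -0.09 -0.77 0.23 0.02 -0.03 -7.49
```

Emit:
{"method": "send_rows", "body": {"deltas": "-0.8 0 0.2 0 0 -7.5; -0.8 -0.1 0.2 0 0 -7.5; -0.8 -0.2 0.2 0 0 -7.5; -0.7 -0.3 0.2 0 0 -7.5; -0.7 -0.4 0.2 0 0 -7.5; -0.6 -0.5 0.2 0 0 -7.5; -0.5 -0.6 0.2 0 0 -7.5"}}

```text
time_s: 12.5
eef_pos: [0.4544, 0.0654, 0.2299]
orientation: [179.9, -0.2, 57.6]
contact_force: [0.4, -0.3, 0.2]
gripper_width: 0.997
```

Emit:
{"method": "send_rows", "body": {"deltas": "-0.5 -0.6 0.2 0 0 -7.5; -0.4 -0.7 0.2 0 0 -7.5; -0.3 -0.7 0.2 0 0 -7.5; -0.2 -0.8 0.2 0 0 -7.5; -0.1 -0.8 0.2 0 0 -7; 0 0 0 0 0 0"}}

```text
time_s: 13.1
eef_pos: [0.4099, 0.061, 0.2157]
orientation: [-179.9, -0.1, 96.3]
contact_force: [0.3, -0.3, -0.4]
gripper_width: 1.004
```

```bash
python3 - <<'E'
from h import *; from rig import manip
plan((.442,.065,.10),93,8)
c=manip.camera_info('wrist'); im=manip.get_image('wrist')[:,:,::-1]
cv2.imwrite('pics/w3.png',im)
for P in [(.425,.064,.065),(.442,.065,.065),(.513,.0687,.124),(.528,.07,.075)]: print(P,proj(c,P))
E
```

```text
at [0.4099 0.061  0.2157] [-1.7985e+02 -6.0000e-02  9.6310e+01] t 13.1 f [ 0.3 -0.3 -0.4] g 1.004
0.00 0.41 1.44 -0.02 -0.01 0.41; 0.01 0.41 1.44 -0.02 -0.01 0.41; 0.01 0.41 1.45 -0.02 -0.01 0.41; 0.01 0.41 1.45 -0.02 -0.01 0.41; 0.02 0.41 1.45 -0.02 -0.01 0.41; 0.02 0.40 1.45 -0.02 -0.01 0.41; 0.02 0.40 1.45 -0.02 -0.01 0.41; 0.03 0.40 1.45 -0.02 -0.01 0.41
(0.425, 0.064, 0.065) [283.16389011 206.1142202 ]
(0.442, 0.065, 0.065) [282.27880123 221.59556165]
(0.513, 0.0687, 0.124) [278.01761813 315.46204573]
(0.528, 0.07, 0.075) [278.10867036 297.65672065]
```

View pics/w3.png

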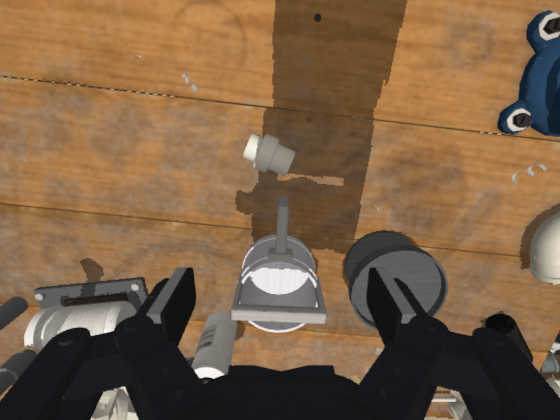

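The wrist view shows the can upright on the bench. Its side handle runs from the outer end at (283,197) to the wall at ~(281,257), the bar is at v~313, and the union at (270,155) stands just outboard of the handle.

```bash
python3 - <<'E'
from h import *; from rig import manip
c=manip.camera_info('wrist')
for n,u,v,z in [('outer',283,197,.065),('mid',282,225,.065),('root',281.5,255,.065),('barL',236,308,.124),('barR',323,315,.124),('unionL',293,170,.03),('union base',265,173,0)]: print(n,onz(c,u,v,z).round(4))
plan((.437,.063,.10),93,8)
E
```

```text
outer [0.4161 0.0628 0.065 ]
mid [0.4466 0.065  0.065 ]
root [0.4815 0.0683 0.065 ]
barL [0.5098 0.0288 0.124 ]
barR [0.5089 0.1101 0.124 ]
unionL [0.3944 0.0717 0.03  ]
union base [0.4075 0.0404 0.    ]
at [0.4105 0.0611 0.2159] [-1.7989e+02 -6.0000e-02  9.6080e+01] t 13.15 f [-0.2 -0.3 -0.9] g 0.998
-0.01 0.33 1.45 -0.01 -0.01 0.38; -0.01 0.33 1.45 -0.01 -0.01 0.38; -0.01 0.33 1.45 -0.01 -0.01 0.38; -0.01 0.33 1.45 -0.01 -0.01 0.38; -0.00 0.33 1.45 -0.01 -0.01 0.38; -0.00 0.33 1.45 -0.01 -0.01 0.38; 0.00 0.33 1.45 -0.01 -0.01 0.38; 0.00 0.33 1.45 -0.01 -0.01 0.38
```

Emit:
{"method": "send_rows", "body": {"deltas": "0 0.4 1.5 0 0 0.3; 0 0.4 1.5 0 0 0.2; 0 0.4 1.5 0 0 0.2; 0 0.4 1.5 0 0 0.2; 0.1 0.4 1.5 0 0 0; 0.1 0.4 1.2 0 0 0; 0.1 0.3 1 0 0 0; 0 0 0 0 0 0"}}

```text
time_s: 13.95
eef_pos: [0.4415, 0.0668, 0.1148]
orientation: [179.9, -0.1, 93.5]
contact_force: [0.4, -0.5, 0.9]
gripper_width: 1.0
```

```bash
python3 - <<'E'
from h import *; from rig import manip
plan((.440,.0645,.037),94.5,7)
c=manip.camera_info('wrist'); im=manip.get_image('wrist')[:,:,::-1].copy()
cv2.imwrite('pics/w4.png',im)
for P in [(.42,.0635,.065),(.44,.0648,.065),(.47,.067,.065)]: print(P,proj(c,P))
E
```

```text
at [0.4415 0.0668 0.1148] [ 1.7994e+02 -5.0000e-02  9.3510e+01] t 13.95 f [ 0.4 -0.5  0.9] g 1.0
-0.03 -0.02 1.11 0.01 -0.01 -0.14; -0.03 -0.02 1.11 0.01 -0.01 -0.14; -0.03 -0.02 1.11 0.01 -0.01 -0.14; -0.03 -0.02 1.11 0.01 -0.01 -0.14; -0.03 -0.02 1.11 0.01 -0.01 -0.14; -0.03 -0.02 1.11 0.01 -0.01 -0.14; -0.03 -0.02 1.11 0.01 -0.01 -0.14
(0.42, 0.0635, 0.065) [279.46963463 200.58968296]
(0.44, 0.0648, 0.065) [279.60464908 228.29606566]
(0.47, 0.067, 0.065) [280.13744685 266.78345068]
```

View pics/w4.png

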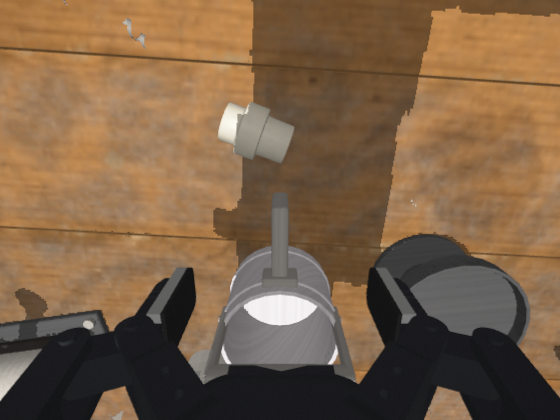

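The handle runs along u≈280, with its top outer edge at v≈207 (the dark face beyond it is the turned-down end). That puts the can centre at x≈0.528, which agrees with the release pose. Next I'll descend.

Emit:
{"method": "send_rows", "body": {"deltas": "-0.1 0 1.1 0 0 0; -0.1 0 1.1 0 0 0; 0 0 1.1 0 0 0; 0 0.1 1.1 0 0 0; 0 0.1 1 0 0 0; 0 0 0.9 0 0 0; 0 0 0.7 0 0 0; 0 0 0 0 0 0"}}

```text
time_s: 14.8
eef_pos: [0.4443, 0.0647, 0.04]
orientation: [179.8, -0.0, 93.5]
contact_force: [0.2, -0.0, 0.2]
gripper_width: 1.001
```

```bash
python3 - <<'E'
from h import *; from rig import manip
plan((.4435,.065,.037),93.5,2)
E
```

```text
at [0.4443 0.0647 0.04  ] [ 1.7983e+02 -5.0000e-02  9.3450e+01] t 14.8 f [ 0.2 -0.   0.2] g 1.001
0.02 -0.04 0.15 0.08 -0.02 -0.02; 0.02 -0.04 0.15 0.08 -0.02 -0.02
```

Emit:
{"method": "send_rows", "body": {"deltas": "0 0 0.25 0.1 0 0; 0 0 0 0 0 0; 0 0 0 0 0 0; 0 0 0 0 0 0; 0 0 0 0 0 0; 0 0 0 0 0 0; 0 0 0 0 0 0; 0 0 0 0 0 0", "grip": 0}}

```text
time_s: 15.6
eef_pos: [0.4451, 0.0649, 0.0383]
orientation: [179.8, -0.0, 93.5]
contact_force: [0.3, 0.5, -2.0]
gripper_width: 0.124
```

Emit:
{"method": "send_rows", "body": {"deltas": "0 0 0 0 0 0; 0 0 0 0 0 0; 0 0 0 0 0 0; 0 0 -0.1 0 0 0; 0 0 0 0 0 0"}}

```text
time_s: 16.1
eef_pos: [0.445, 0.0649, 0.0392]
orientation: [179.8, -0.0, 93.5]
contact_force: [0.7, 1.9, -2.8]
gripper_width: 0.127
```

```bash
python3 - <<'E'
from h import *; from rig import manip
plan((.40,-.03,.037),94,8)
E
```

```text
at [0.445  0.0649 0.0392] [ 1.7983e+02 -5.0000e-02  9.3470e+01] t 16.1 f [ 0.7  1.9 -2.8] g 0.127
-1.15 -0.63 0.03 0.02 -0.01 -0.07; -1.15 -0.63 0.03 0.02 -0.01 -0.07; -1.15 -0.64 0.03 0.02 -0.01 -0.07; -1.15 -0.64 0.03 0.02 -0.01 -0.07; -1.15 -0.64 0.03 0.02 -0.01 -0.07; -1.15 -0.64 0.03 0.02 -0.01 -0.07; -1.15 -0.64 0.03 0.02 -0.01 -0.07; -1.14 -0.64 0.03 0.02 -0.01 -0.07
```

Emit:
{"method": "send_rows", "body": {"deltas": "-0.5 0 0 0 0 0; -1 -0.1 0 0 0 0; -1.3 -0.1 0 0 0 0; -1.3 -0.1 0 0 0 0; -1.3 -0.1 0 0 0 0; -1.3 -0.1 0 0 0 0; -1.2 -0.1 0 0 0 0; -0.8 -0.1 0 0 0 0"}}

```text
time_s: 16.9
eef_pos: [0.4418, -0.0288, 0.0389]
orientation: [179.9, -0.1, 93.6]
contact_force: [0.4, 1.2, -1.4]
gripper_width: 0.126
```

```bash
python3 - <<'E'
from h import *; from rig import manip
plan((.405,-.09,.039),93.5,6)
E
```

```text
at [ 0.4418 -0.0288  0.0389] [ 1.7995e+02 -5.0000e-02  9.3580e+01] t 16.9 f [ 0.4  1.2 -1.4] g 0.126
-0.98 -0.68 -0.00 0.01 -0.01 0.01; -0.98 -0.68 -0.00 0.01 -0.01 0.01; -0.98 -0.68 -0.00 0.01 -0.01 0.01; -0.98 -0.68 -0.00 0.01 -0.01 0.01; -0.98 -0.68 -0.00 0.01 -0.01 0.01; -0.98 -0.68 -0.00 0.01 -0.01 0.01
```

Emit:
{"method": "send_rows", "body": {"deltas": "-0.8 -0.6 0 0 0 0; -1 -0.7 0 0 0 0; -1 -0.7 0 0 0 0; -1 -0.7 0 0 0 0; -1 -0.7 0 0 0 0; -1 -0.6 0 0 0 0; -0.6 -0.1 0 0 0 0"}}

```text
time_s: 17.6
eef_pos: [0.4004, -0.1006, 0.0387]
orientation: [180.0, -0.1, 93.6]
contact_force: [0.1, 1.7, -2.6]
gripper_width: 0.126
```

```bash
python3 - <<'E'
from h import *; from rig import manip
plan((.405,-.1995,.039),93.5,8)
E
```

```text
at [ 0.4004 -0.1006  0.0387] [ 1.7999e+02 -7.0000e-02  9.3600e+01] t 17.6 f [ 0.1  1.7 -2.6] g 0.126
-1.24 -0.02 -0.00 0.00 -0.01 0.01; -1.24 -0.02 -0.00 0.00 -0.01 0.01; -1.24 -0.02 -0.00 0.00 -0.01 0.01; -1.24 -0.02 -0.00 0.00 -0.01 0.01; -1.24 -0.02 -0.00 0.00 -0.01 0.01; -1.24 -0.02 -0.00 0.00 -0.01 0.01; -1.24 -0.02 -0.00 0.00 -0.01 0.01; -1.24 -0.02 -0.00 0.00 -0.01 0.01
```

Emit:
{"method": "send_rows", "body": {"deltas": "-0.8 0 0 0 0 0; -1.2 0 0 0 0 0; -1.3 0 0 0 0 0; -1.3 0 0 0 0 0; -1.3 0 0 0 0 0; -1.3 0 0 0 0 0; -1.1 0 0 0 0 0; -0.6 0 0 0 0 0"}}

```text
time_s: 18.4
eef_pos: [0.4063, -0.1977, 0.0386]
orientation: [180.0, -0.1, 93.6]
contact_force: [-0.7, 1.8, -1.3]
gripper_width: 0.13
```

```bash
python3 - <<'E'
from h import *; from rig import manip
plan((.4427,-.1995,.039),93.5,6)
z=lambda i:cv2.resize(i,None,fx=3.5,fy=3.5,interpolation=cv2.INTER_CUBIC)
a=manip.get_image('scene')[:,:,::-1];b=manip.get_image('side')[:,:,::-1]
cv2.imwrite('pics/sc5.png',a);cv2.imwrite('pics/sd5.png',b)
cv2.imwrite('pics/c5.png',np.hstack([z(a[135:255,220:330]),z(b[150:270,225:335])]))
E
```

```text
at [ 0.4063 -0.1977  0.0386] [ 1.7999e+02 -7.0000e-02  9.3600e+01] t 18.4 f [-0.7  1.8 -1.3] g 0.13
-0.07 0.60 -0.01 0.00 -0.01 0.02; -0.07 0.60 -0.01 0.00 -0.01 0.02; -0.07 0.60 -0.01 0.00 -0.01 0.02; -0.07 0.60 -0.01 0.00 -0.01 0.02; -0.07 0.60 -0.01 0.00 -0.01 0.02; -0.07 0.60 -0.01 0.00 -0.01 0.02
```

View pics/c5.png

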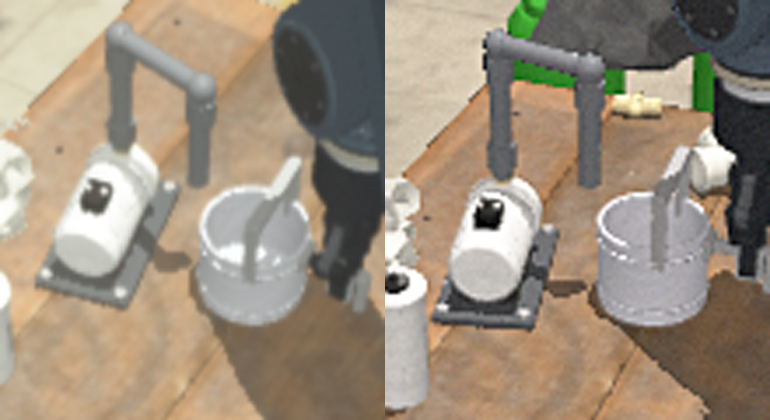

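The view shows the can upright just short of the spout. The spout tip is at crop (199,183) and (590,184). The scene rim spans (200..306, ~228) and the side rim (598..710, ~228). Next I'll check the predicted pixels.

```bash
python3 - <<'E'
from h import *; from rig import manip
A=manip.camera_info('scene');B=manip.camera_info('side')
s=lambda x,y:(220+x/3.5,135+y/3.5); t=lambda x,y:(225+(x-385)/3.5,150+y/3.5)
print('spout',tri(A,s(199,183),B,t(590,184)),onz(A,*s(199,183),.1),onz(B,*t(590,184),.1))
o=np.array([.4908,-.1925,0])
th=np.radians(3.6);M=np.array([[np.cos(th),-np.sin(th)],[np.sin(th),np.cos(th)]])
W=lambda x,y,z:np.r_[o[:2]+M@[x,y],z]
ang=np.linspace(0,2*np.pi,181)
for n,C,of,x0 in(('scene',A,(220,135),0),('side',B,(225,150),385)):
    E=np.array([proj(C,W(.046*np.cos(a),.046*np.sin(a),.075)) for a in ang]); E=(E-of)*3.5+[x0,0]
    print(n,'rim L,R',E[E[:,0].argmin()].round(0),E[E[:,0].argmax()].round(0),'top',E[E[:,1].argmin()].round(0),'bot',E[E[:,1].argmax()].round(0))
    for k in(-45,45): print('bar end',((proj(C,W(-.014,k/1000,.124))-of)*3.5+[x0,0]).round(0))
E
```

```text
spout (array([ 0.54262689, -0.19384782,  0.09590077]), np.float64(0.0029718729210249893)) [ 0.53916686 -0.19029351  0.1       ] [ 0.5419209  -0.18780259  0.1       ]
scene rim L,R [194. 223.] [305. 227.] top [247. 184.] bot [252. 266.]
bar end [292. 154.]
bar end [245. 226.]
side rim L,R [594. 218.] [706. 220.] top [649. 190.] bot [652. 249.]
bar end [681. 143.]
bar end [655. 197.]
```

```bash
python3 - <<'E'
from h import *; from rig import manip
A=manip.camera_info('scene');B=manip.camera_info('side')
s=lambda x,y:(220+x/3.5,135+y/3.5); t=lambda x,y:(225+(x-385)/3.5,150+y/3.5)
o=np.array([.4908,-.1925,.075])
a=(proj(A,o)-[220,135])*3.5;b=(proj(B,o)-[225,150])*3.5+[385,0]
print(a,b,onz(A,*s(*(a+[4,2.5])),.075),onz(B,*t(*(b+[4,4])),.075))
# automatic: bright rim extents
for n,im,C,of in(('sc',cv2.imread('pics/sc5.png'),A,(220,135)),('sd',cv2.imread('pics/sd5.png'),B,(225,150))):
    for z,r in((.1,.009),):
        print(n,'spout (.5435,-.193) ->',(proj(C,(.5435,-.193,.1))-of)*3.5, '(.5435,-.193,.208)',(proj(C,(.5435,-.193,.208))-of)*3.5)
E
```

```text
[249.70421688 224.15237619] [650.22348241 218.2096926 ] [ 0.48660915 -0.19179972  0.075     ] [ 0.48578255 -0.18769771  0.075     ]
sc spout (.5435,-.193) -> [196.13666504 178.99910608] (.5435,-.193,.208) [199.64923494  83.31357715]
sd spout (.5435,-.193) -> [205.34766187 180.66116304] (.5435,-.193,.208) [205.53579444  62.72737285]
```

Scene and side share the same small bias for can and spout, so the relative gap of about 36 mm along the can's +x holds. Next I'll advance slowly.

Emit:
{"method": "send_rows", "body": {"deltas": "0 0.4 0 0 0 0; -0.1 0.6 0 0 0 0; 0 0.6 0 0 0 0; -0.1 0.6 0 0 0 0; 0 0.6 0 0 0 0; -0.1 0.4 0 0 0 0; 0 0 0 0 0 0"}}

```text
time_s: 19.2
eef_pos: [0.4412, -0.1969, 0.0386]
orientation: [-180.0, -0.1, 93.7]
contact_force: [-1.2, -0.2, -0.8]
gripper_width: 0.133
```

```bash
python3 - <<'E'
from h import *; from rig import manip
plan((.4423,-.1993,.039),93.5,2)
z=lambda i:cv2.resize(i,None,fx=3.5,fy=3.5,interpolation=cv2.INTER_CUBIC)
a=manip.get_image('scene')[:,:,::-1];b=manip.get_image('side')[:,:,::-1]
cv2.imwrite('pics/c6.png',np.hstack([z(a[135:255,220:330]),z(b[150:270,225:335])]))
A=manip.camera_info('scene');B=manip.camera_info('side')
p=manip.observe()['eef_pos']; th=np.radians(3.6); u=np.array([np.cos(th),np.sin(th)])
m=p[:2]+(.0845+.017)*u; print('mouth est',m,'err',np.array([.5435,-.193])-m)
for x,y in((.5435,-.193),m): print((proj(A,(x,y,.075))-[220,135])*3.5,(proj(B,(x,y,.075))-[225,150])*3.5+[385,0])
E
```

```text
at [ 0.4412 -0.1969  0.0386] [-1.7996e+02 -1.0000e-01  9.3660e+01] t 19.2 f [-1.2 -0.2 -0.8] g 0.133
-0.12 0.05 -0.02 -0.02 -0.05 0.08; -0.12 0.05 -0.02 -0.02 -0.05 0.08
mouth est [ 0.5422065  -0.19055711] err [ 0.0012935  -0.00244289]
[195.38686063 199.42444525] [590.30643356 206.50576636]
[195.24933382 201.82694817] [590.76724226 208.21727748]
```

View pics/c6.png

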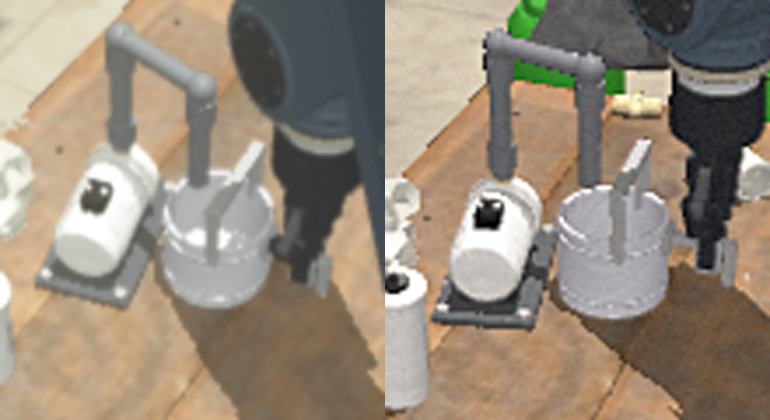

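The view shows the spout over the mouth, between bar and far rim: scene rim x 162–274, y 172–256, side rim x 558–670. I'll check the rim centre against the spout before releasing.

Emit:
{"method": "send_rows", "body": {"deltas": "-0.2 0.1 0 0 0 0; 0 0 0 0 0 0"}}

```text
time_s: 19.5
eef_pos: [0.4419, -0.1988, 0.0385]
orientation: [-180.0, -0.1, 93.7]
contact_force: [1.8, 0.1, -2.0]
gripper_width: 0.128
```

```bash
python3 - <<'E'
from h import *; from rig import manip
A=manip.camera_info('scene');B=manip.camera_info('side')
s=lambda x,y:(220+x/3.5,135+y/3.5); t=lambda x,y:(225+(x-385)/3.5,150+y/3.5)
th=np.radians(3.6); u=np.array([np.cos(th),np.sin(th)]);ang=np.linspace(0,6.283,181)
c=np.array([.5422,-.1906])-.017*u
for n,C,of,x0 in(('scene',A,(220,135),0),('side',B,(225,150),385)):
    E=np.array([proj(C,(c[0]+.046*np.cos(a),c[1]+.046*np.sin(a),.075)) for a in ang]); E=(E-of)*3.5+[x0,0]
    print(n,E.min(0).round(),E.max(0).round(),'spout',((proj(C,(.5435,-.193,.1))-of)*3.5+[x0,0]).round())
print(manip.observe()['eef_pos'],manip.observe()['contact_force'])
E
```

```text
scene [159. 169.] [268. 250.] spout [196. 179.]
side [555. 183.] [666. 241.] spout [590. 181.]
[ 0.44187125 -0.19882945  0.0384977 ] [ 1.82658291  0.0611276  -1.99670436]
```

Emit:
{"method": "send_rows", "body": {"deltas": "0 0 0.02 0 0 0; 0 0 0 0 0 0; 0 0 0 0 0 0; 0 0 0 0 0 0; 0 0 0 0 0 0; 0 0 0 0 0 0; 0 0 0 0 0 0; 0 0 0 0 0 0", "grip": 1}}

```text
time_s: 20.3
eef_pos: [0.4422, -0.1994, 0.0387]
orientation: [180.0, -0.1, 93.6]
contact_force: [-0.3, -0.1, -0.1]
gripper_width: 0.997
```

Emit:
{"method": "send_rows", "body": {"deltas": "0 0 -0.6 0 0 0; 0 0 -1 0 0 0; 0 0 -1.5 0 0 0; 0 -0.3 -2 0 0 0; 0 -0.6 -2.5 0 0 0; 0 -0.8 -2.5 0 0 0; 0 -0.8 -2 0 0 0; 0 0 0 0 0 0"}}

```text
time_s: 21.1
eef_pos: [0.4164, -0.2011, 0.1691]
orientation: [179.9, 0.0, 93.6]
contact_force: [-0.2, -0.3, 0.0]
gripper_width: 0.996
```

Emit:
{"method": "send_rows", "body": {"deltas": "0 -0.5 -2 0 0 0; 0 -0.5 -2 0 0 0; 0 -0.5 -2 0 0 0; 0 0 0 0 0 0; 0 0 0 0 0 0; 0 0 0 0 0 0"}}

```text
time_s: 21.7
eef_pos: [0.4007, -0.2013, 0.2296]
orientation: [179.9, -0.0, 93.6]
contact_force: [-0.4, -0.7, 0.2]
gripper_width: 0.996
```

```bash
python3 - <<'E'
from h import *; from rig import manip
print(manip.observe()['eef_pos'],manip.observe()['contact_force'],manip.observe()['time_s'])
z=lambda i:cv2.resize(i,None,fx=2.6,fy=2.6,interpolation=cv2.INTER_CUBIC)
a=manip.get_image('scene')[:,:,::-1];b=manip.get_image('side')[:,:,::-1]
cv2.imwrite('pics/c7.png',np.hstack([z(a[135:345,180:330]),z(b[150:360,195:345])]))
E
```

```text
[ 0.40066886 -0.20127352  0.22958909] [-0.43303198 -0.65175553  0.22419026] 21.7
```

View pics/c7.png

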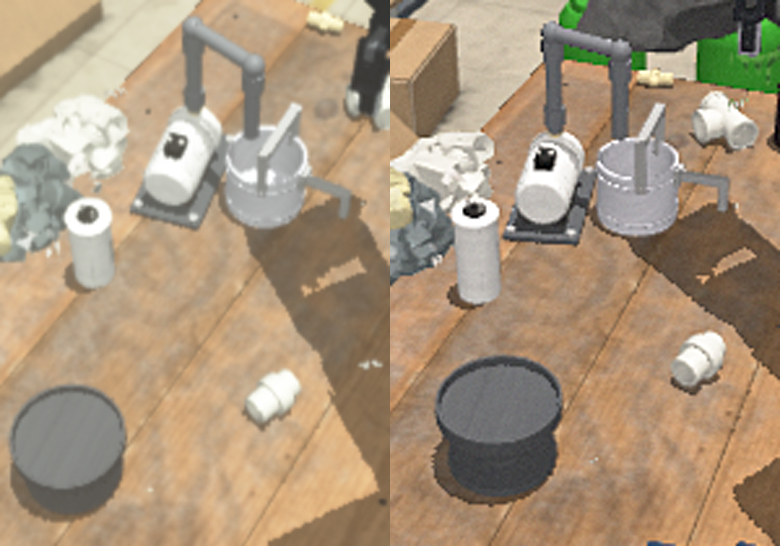

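The final view shows the can upright and released, with the spout in its mouth between bar and far rim. The gripper is clear, and the capacitor and union have not visibly moved.

```bash
python3 - <<'E'
from rig import manip
print(manip.hand_in(), manip.observe()['contact_force'])
E
```

```text
the job is handed in; nothing more can be done
the job is handed in; nothing more can be done
```

The job is handed in at 21.7 s of the 58 s allowed; it reported no verdict. I lifted the can off its stand by the carrying handle, set it on the bench beside the stand and let go. I then took it by its side handle, slid it under the spout, released it and backed the arm away.

- **Final position:** the last pictures show the can upright with the spout over the mouth, between the carrying handle and the far rim. Tool pose and camera checks taken just before release put the mouth point about 1–3 mm from the spout's axis, against the 16 mm allowed.
- **After release:** the force reading was about zero, which is noise level. I judged the can's position then only by eye from that last view and did not measure it again.
- **Things around:** in that view the capacitor and the union had not visibly moved. The tee was not touched, and I saw no contact with the pump stand.
- **Disagreements:** the fixed cameras showed the can and the spout about 1–2 pixels off where I expected them. The shift was the same for both, so the gap between them was not affected. My first estimate of the can on the bench was 5–10 mm short, because I took the face of the handle's turned-down end for its top edge; I corrected this before gripping.
- **Set-down force:** one row while seating the can read about 57 N at the wrist. That is below the 120 N wrist limit, and I eased off at once. The load went through the fingers, so I took it as outside the 40 N limit on the arm and gripper body.

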